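Lever open the battery safe

ROBOT

A 6-joint arm with a two-finger parallel gripper is mounted at the origin on the work surface. World frame = base frame: x ahead of the robot, y to its left, z up, the work surface at z = 0. Lengths are in m, angles in rad, forces in N, time in s.
With the tool pointing down it reaches from about 0.325 to 0.775 m from the base axis. Payload 9.3 kg.
Tool frame: the origin (TCP) lies between the finger pads; the fingertips stand 11 mm ahead of it and the grasp point (between the pads) lies 8 mm behind it; z points along the fingers, y is the line along which they close (so a half turn about z gives the same grasp; the last joint's range is limited). The gripper opens to 85 mm and grips with 20 to 120 N. Pads are 22 mm wide; open, the fingers measure 114 mm over their backs; the gripper's body (76 mm by 85 mm) begins 54 mm behind the grasp point. The pads swing forward as they close: fully open they stand 13 mm farther back than shut.
Start: joints at [0.994, 0.259, 0.021, 1.334, 0, 1.418], TCP at [0.226, 0.501, 0.242] pointing down, gripper open.
Joint ranges: [-3.04, 3.04], [-0.91, 1.82], [-1.04, 1.36], [-1.92, 1.95], [-1.52, 1.45], [-3.14, 3.14]. Speed limits (rad/s): [2.22, 2.22, 2.79, 3.14, 3.14, 3.14].

INTERFACE

Orientations are given as [roll, pitch, yaw] about the fixed x, y, z axes, in that order (R = Rz(yaw) Ry(pitch) Rx(roll)).
In Python, from rig import robot gives the robot as it stands.
- The arm moves only by the tool arm_command, never from a script. Its argument "targets" is a list that holds one entry, the list of rows, each a list of 7 numbers: the shift along the tool's x, y, z normalised to -1 to 1, where 1 is 10 cm, then the turn, a rotation vector about the tool's x, y, z normalised to -1 to 1, where 1 is pi/4 rad, then the closure, from 0 (fully open) to 1 (shut). In form: [[[tx, ty, tz, ax, ay, az, claw], ...]]. A call has 1 to 8 rows; each row shifts and turns the commanded pose from where the row before left it, along the tool's axes as they then stand; what a row does not reach is not made up. A row lasts 1/10 s, in which the tool goes at most 50 mm and 8.59 degrees, less where a joint would pass 70% of its speed; a pose out of reach is approached as far as the arm can. A call with a number of a shift or a turn outside -1 to 1 is refused whole. A call with a gripper value outside its range is refused whole. The fingers move at their own pace and stop on an object; "force" is the grip in N (left out, the last holds). Time passes only in rows, so rows that do not move let the fingers close. It gives the time, the measured TCP pose, the force, the opening and the grip force at its end, in the units of the state.
- robot.read_state(): the state, without advancing time (a new reading comes with each control period).
- robot.camera(name): name is "side" or "top"; returns the picture (420x560x3 uint8, red, green, blue); there is no depth.
- robot.calibration(name): a dict with "K" (3x3 intrinsics, pixels), "rvec" (rotation vector, rad) and "tvec" (3), from world to camera coordinates, as OpenCV has them. Camera axes: x right, y down, z forward; pixel columns grow to the right and rows downward; lengths in m; the calibration is good to about 2 mm. A picture is of the moment at which its call begins. calibration takes no time and is no camera call.
- robot.close_job(): hands the job in; it is judged then, once.
Trained networks look in the newest picture that a camera, given by its name, has taken for a name from the list of things; names that differ only in an ending like _2 or _b are one class to them, and where a whole thing is asked for, a point or a joint stands for the part that bears it (a point fixed in the world has none). Each returns a list of dicts, best first, with "confidence" (0 to 1); they miss things now and then, are a little off and sometimes report something else, mostly with a low value. They report only what shows in the picture. A call takes as long as a camera call.
- robot.boxes_of(target, camera): "bbox" ([left, top, right, bottom] in pixels, round what is visible of it).
- robot.pinpoint(target, camera): "point" ([column, row] in pixels: a listed point, or the origin of a listed thing).
The state is a dict: "time_s": time; "qpos": joint angles; "qd": joint speeds; "joint_torque": joint torques, N m; "tool_pos": TCP position; "eef_rot": TCP orientation; "contact_force": force on the tool from outside, world axes, zero at the start; "torque": the same for the moment, N m; "gripper_width": finger opening in m; "gripper_force": force on a finger pad.
Only numpy, scipy, OpenCV 4.12 (cv2) and the standard library are available. Lean on these libraries where they do the work, as an engineer would, in place of code of your own. Each camera call takes 0.05 s, during which the arm holds its last target. There are 200 camera calls.

TASK

The lifter bar of the small steel battery safe lies drawn back in its saddle. With the fingertips only, push the paddle end of the bar until the bar's side lugs stop against the saddle and its toe is under the lid's overhang, then press the paddle down onto the bar's rubber stop so that the bar raises the heavy lid. Finish while holding it down like that, lid open; do not lift the bar out of its saddle, do not touch the lid itself, and leave the other things on the bench alone.

Things in the scene. Friction and masses are not known exactly. Their poses are not given: they have to be found in the camera images.
- safe: Fixed grey steel unit. Origin: on the bench under the saddle; z up, y runs along the bar from the paddle towards the box. Box: x = -100 to 100, y = 150 to 370 mm, 139 mm high, on it the lid. Ledge for the bar's toe: y = 70 to 150 mm, height 110 mm, with low side guides. Base strip 70 mm wide, 6 mm thick, from y = -325 to 145 mm.
- saddle (a point): Top of the fulcrum roller (16 mm diameter, along x): x = 0, y = 0, z = 110 mm of the safe. The roller lies between the saddle's two upright cheeks, which are 24 mm long in y, 28 mm apart inside and reach 138 mm height.
- stop (a point): Top of the rubber stop, a post 28 mm wide and 46 mm high under the bar, at y = -200 mm of the safe.
- lid (a joint): Angle of the heavy steel lid (208 x 268 x 8 mm, about 2.2 kg) about the hinge along its far edge (y = 370, z = 139 mm of the safe): 0 = shut, grows as it opens, about 0.17 with the bar home and pressed onto the stop. Falls shut by its own weight. It overhangs the box by 40 mm above the ledge, underside at 139 mm when shut.
- bar: Loose aluminium lifter bar, 0.8 kg, lying level in the saddle along the safe's y. Axes as the safe's; y points to the toe. Origin: underside, at the place that is over the roller when the bar is home. 24 mm wide, 12 mm high. Steel toe block y = 70 to 148 mm, 30 mm wide, 26 mm high; its weight keeps the bar level until pressed. At the start drawn back 42 to 52 mm, toe out from under the lid.
- bar_mid (a point): Middle of the bar's thickness at the bar's y = 0. Bar home: straight over the roller, 6 mm above point saddle. The two side lugs (44 mm over both, bar y = -20 to -12 mm) then meet the saddle's cheeks. Sliding the bar takes up to about 12 N.
- paddle (a point): The place to press: centre of the flat upper face of the paddle (bar y = -280, z = 12 mm; 56 mm wide, y = -310 to -250 mm). 122 mm above the bench when level, about 40 mm when on the stop (bar tilted about 0.3 rad on the roller). With the bar home pressing takes about 8 to 12 N.
- bar_end (a point): The place to push: centre of the outer face of the 6 mm thick upturned rim at the paddle's end (bar y = -310, z = 14 mm; face 56 mm wide, z = 2 to 28 mm), looking away from the box.
- lid_edge (a point): Middle of the upper face of the lid at its free, overhanging edge, above the ledge: 147 mm above the bench when shut, about 190 mm with the lid raised.
- tape: Bystander: a roll of paper tape lying flat, 70 mm across, 25 mm high; origin at its underside.
- cells: Bystander: a black battery pack, 50 x 70 x 32 mm; origin at its underside.
- meter: Bystander: a yellow multimeter lying flat, 76 x 150 x 34 mm; origin at its underside.
- jar: Bystander: a small jar 48 mm across, 75 mm high; origin at its underside.
- driver: Bystander: a screwdriver lying on the bench; origin at its underside.
- mug: Bystander: a white mug 80 mm across, 90 mm high; origin at its underside.
- psu: Bystander: a white plug-in power supply, 70 x 45 x 30 mm; origin at its underside.

How it is judged:
By the outcome, as a careful person would: the job done as asked, in the order asked, and still so for the second after the job is handed in, while the arm keeps its last pose, push and grip.
It also fails if it takes over 40 s, if anything falls off the work surface, if the arm or the gripper's body presses on something with over 40 N, if the wrist force passes 120 N, or if a joint passes its speed limit or range.

## Working session

There is one attempt and no reset: what is moved stays moved. The work goes in short steps, Python scripts to look and compute and a tool call to move; the robot and the scene stay as the last step left them, time stands still between calls to the robot, and variables do not carry over. Pictures are saved under pics/ and viewed, at most 10 in all, crops included, and the job is handed in when it is done.

Besides the shell and the picture viewer there is one more tool, called after "Request:" as name(argument=value, ...), one argument or row to a line, values as JSON. arm_command: Moves the arm, as the interface text tells. Scaled input: -1 to 1 covers 10 cm each way for a shift and pi/4 rad each way for a turn. Its arguments: {"type":"object","properties":{"targets":{"type":"array"},"force":{"type":"number"}},"required":["targets"]}

```bash
mkdir -p pics; cat > h.py <<'E'
from rig import robot
import numpy as np, cv2
def cal(n):
    c=robot.calibration(n);R=cv2.Rodrigues(np.array(c["rvec"],float))[0];return np.array(c["K"],float),R,np.array(c["tvec"],float).ravel()
def ray(n,p):
    K,R,t=cal(n);d=R.T@np.linalg.solve(K,[p[0],p[1],1.]);return -R.T@t,d/np.linalg.norm(d)
def onz(n,p,z):
    o,d=ray(n,p);return o+d*(z-o[2])/d[2]
def tri(ps):
    A=np.zeros((3,3));b=np.zeros(3)
    for n,p in ps:
        o,d=ray(n,p);M=np.eye(3)-np.outer(d,d);A+=M;b+=M@o
    return np.linalg.solve(A,b)
def proj(n,X):
    K,R,t=cal(n);q=K@(R@np.array(X)+t);return q[:2]/q[2]
E
python3 - <<'E'
from h import *
np.set_printoptions(precision=3,suppress=True)
ims=[robot.camera(n) for n in("side","top")]
for n,i in zip(("side","top"),ims): cv2.imwrite(f"pics/{n}0.png",i[:,:,::-1]); print(n,-cal(n)[1].T@cal(n)[2])
Z=dict(saddle=.11,stop=.046,bar_mid=.116,paddle=.122,bar_end=.124,lid_edge=.147,safe=0)
for k,z in Z.items():
    P=[]
    for n in("side","top"):
        r=robot.pinpoint(k,n)
        for e in r[:2]:
            print(k,n,np.array(e["point"]),round(e["confidence"],2),onz(n,e["point"],z))
        if r:P.append((n,r[0]["point"]))
    if len(P)==2:print("  tri",tri(P))
s=robot.read_state();print(s)
E
```

```text
side [ 0.292 -0.591  0.898]
top [0.472 0.104 1.211]
saddle side [263.  225.1] 0.77 [0.481 0.089 0.11 ]
saddle side [263.9 247.9] 0.23 [0.461 0.013 0.11 ]
saddle top [425.4 253.3] 0.75 [ 0.435 -0.267  0.11 ]
saddle top [289.9 228. ] 0.63 [0.493 0.094 0.11 ]
  tri [ 0.428 -0.165  0.401]
stop side [280.2 298.2] 0.68 [ 0.467 -0.103  0.046]
stop side [296.2 332. ] 0.26 [ 0.474 -0.2    0.046]
stop top [361.2 240.3] 0.91 [ 0.465 -0.109  0.046]
  tri [ 0.465 -0.107  0.054]
bar_mid side [269.9 235.1] 0.95 [0.487 0.045 0.116]
bar_mid side [294.  331.8] 0.51 [ 0.455 -0.23   0.116]
bar_mid top [307.7 234.5] 0.85 [0.477 0.046 0.116]
bar_mid top [249.7 226.2] 0.44 [0.495 0.202 0.116]
  tri [0.482 0.045 0.118]
paddle side [294.2 333.3] 0.87 [ 0.453 -0.236  0.122]
paddle top [414.  249.9] 0.7 [ 0.444 -0.234  0.122]
paddle top [422.  248.4] 0.46 [ 0.448 -0.254  0.122]
  tri [ 0.448 -0.235  0.122]
bar_end top [424.6 247.9] 0.75 [ 0.45  -0.26   0.124]
lid_edge side [258.5 188. ] 0.71 [0.501 0.196 0.147]
lid_edge top [249.3 225.3] 0.68 [0.497 0.2   0.147]
  tri [0.499 0.2   0.144]
safe side [263.  250.7] 0.71 [0.479 0.089 0.   ]
safe top [290.4 233.4] 0.58 [0.479 0.091 0.   ]
safe top [306.2 234.2] 0.54 [0.478 0.044 0.   ]
  tri [ 0.479  0.091 -0.003]
{'time_s': 0.8, 'qpos': array([0.994, 0.259, 0.022, 1.334, 0.   , 1.418]), 'qd': array([ 0.001, -0.002,  0.   ,  0.001, -0.   , -0.001]), 'joint_torque': array([  0.002, -55.532,  34.472,   0.001,  -0.   ,  -0.   ]), 'tool_pos': array([0.226, 0.501, 0.242]), 'eef_rot': array([3.142, 0.   , 2.718]), 'contact_force': array([-0.123,  0.361, -0.385]), 'torque': array([ 0.033, -0.016,  0.038]), 'gripper_force': 0.0, 'gripper_width': 0.08520843843587465}
```

View pics/side0.png

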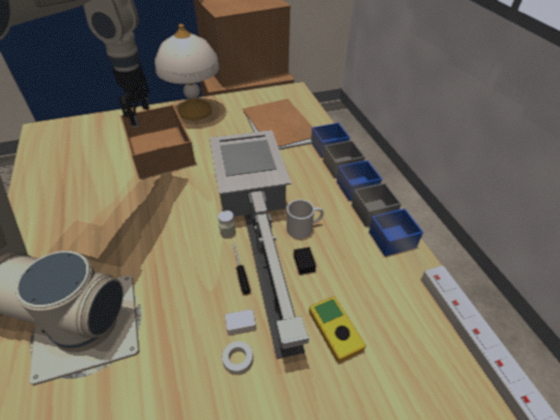

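View pics/top0.png

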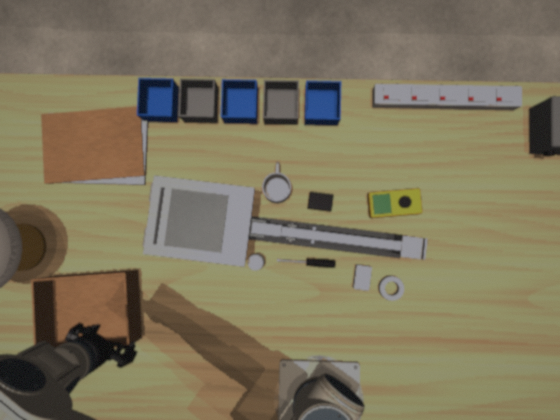

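The side view shows the bar running from about (258,200) to the paddle at (292,332), with the safe at (250,170). In the top view the bar runs from (250,228) to (414,248), with nothing behind the paddle end. Estimated bar direction is u≈(0.119,0.993), the pushing face is near (0.445,-0.265), and it has about 48 mm to travel. I'll close the fingers and turn the tool so its x axis lies along u.

Request:
arm_command(
  targets=[
    [[0,0,-0.05,0,0,0.19,1],[0,0,-0.05,0,0,0.19,1],[0,0,-0.05,0,0,0.19,1],[0,0,-0.05,0,0,0.19,1],[0,0,-0.05,0,0,0.19,1],[0,0,-0.05,0,0,0.19,1],[0,0,-0.05,0,0,0.19,1],[0,0,-0.05,0,0,0.19,1]],
  ],
  force=40,
)

```text
time_s: 1.6
tool_pos: [0.2262, 0.5013, 0.2825]
eef_rot: [3.142, -0.0, 1.518]
contact_force: [0.5, 0.0, -0.5]
gripper_width: -0.0003
gripper_force: 0.0
```

Request:
arm_command(
  targets=[
    [[-0.35,0.26,0,0,0,0.085,1],[-0.35,0.26,0,0,0,0,1],[-0.35,0.26,0,0,0,0,1],[-0.35,0.26,0,0,0,0,1],[-0.35,0.26,0,0,0,0,1],[-0.35,0.26,0,0,0,0,1],[-0.35,0.26,0,0,0,0,1],[-0.35,0.26,0,0,0,0,1]],
  ],
)

```text
time_s: 2.4
tool_pos: [0.4041, 0.1995, 0.2826]
eef_rot: [3.141, -0.0, 1.457]
contact_force: [0.9, 0.4, 0.0]
gripper_width: -0.0001
gripper_force: 0.0
```

Request:
arm_command(
  targets=[
    [[-0.42,0.08,0,0,0,0,1],[-0.42,0.08,0,0,0,0,1],[-0.42,0.08,0,0,0,0,1],[-0.42,0.08,0,0,0,0,1],[-0.42,0.08,0,0,0,0,1],[-0.42,0.08,0,0,0,0,1],[-0.42,0.08,0,0,0,0,1],[-0.42,0.08,0,0,0,0,1]],
  ],
)

```text
time_s: 3.2
tool_pos: [0.4288, -0.1418, 0.2825]
eef_rot: [3.141, 0.0, 1.457]
contact_force: [1.2, 0.6, 0.3]
gripper_width: 0.0
gripper_force: 0.0
```

Request:
arm_command(
  targets=[
    [[-0.42,0.08,0,0,0,0,1],[-0.42,0.08,0,0,0,0,1],[-0.42,0.08,0,0,0,0,1],[-0.42,0.08,0,0,0,0,1],[0,0,0,0,0,0,1],[0,0,0,0,0,0,1]],
  ],
)

```text
time_s: 3.8
tool_pos: [0.4416, -0.3112, 0.2817]
eef_rot: [-3.141, -0.001, 1.455]
contact_force: [0.0, 0.5, 0.2]
gripper_width: 0.0
gripper_force: 0.0
```

```bash
python3 - <<'E'
from h import *
np.set_printoptions(precision=3,suppress=True)
for n in("side","top"):
    im=robot.camera(n); p=(proj(n,[.447,-.27,.15])).astype(int); c=im[max(0,p[1]-90):p[1]+70,max(0,p[0]-120):p[0]+100]
    cv2.imwrite(f"pics/{n}1.png",cv2.resize(c,None,fx=2.5,fy=2.5)[:,:,::-1])
Z=dict(bar_mid=.116,paddle=.122,bar_end=.124,lid_edge=.147)
for k,z in Z.items():
    for n in("side","top"):
        for e in robot.pinpoint(k,n)[:1]: print(k,n,np.array(e["point"]),round(e["confidence"],2),onz(n,e["point"],z))
E
```

```text
bar_mid side [265.7 234. ] 0.79 [0.477 0.052 0.116]
bar_mid top [304.8 233.4] 0.84 [0.48  0.054 0.116]
paddle side [294.9 334. ] 0.73 [ 0.453 -0.238  0.122]
paddle top [413.4 247.5] 0.7 [ 0.45  -0.232  0.122]
bar_end side [294.6 345.8] 0.95 [ 0.444 -0.263  0.124]
bar_end top [423.3 251.8] 0.86 [ 0.439 -0.257  0.124]
lid_edge side [257.4 185.6] 0.71 [0.501 0.207 0.147]
lid_edge top [249.4 229.3] 0.63 [0.486 0.199 0.147]
```

View pics/side1.png

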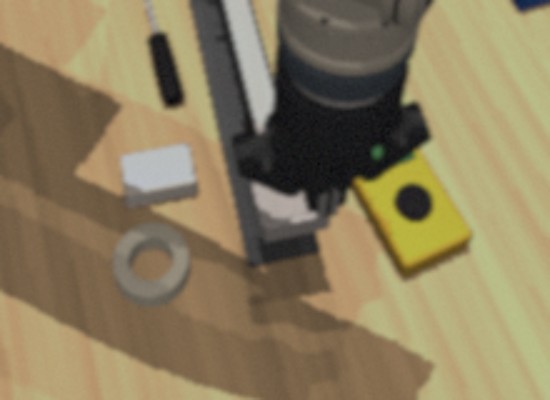

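The fingers sit behind the rim (crop about (320,200)), clear of tape, power supply and meter. The bar end is near (0.444,-0.263), which agrees with the first estimate. Next I lower the tool.

Request:
arm_command(
  targets=[
    [[0,-0.03,0.39,0,0,0,1],[0,0,0.39,0,0,0,1],[0,0,0.39,0,0,0,1],[0,0,0.2,0,0,0,1],[0,0,0.17,0,0,0,1],[0,0,0,0,0,0,1]],
  ],
)

```text
time_s: 4.9
tool_pos: [0.438, -0.3092, 0.1263]
eef_rot: [-3.139, -0.002, 1.457]
contact_force: [0.1, -0.2, 1.0]
gripper_width: 0.0002
gripper_force: 0.0
```

Request:
arm_command(
  targets=[
    [[0.1,0,0,0,0,0,1],[0.1,0,0,0,0,0,1],[0.05,0,0,0,0,0,1],[0.05,0,0,0,0,0,1],[0.05,0,0,0,0,0,1],[0.05,0,0,0,0,0,1]],
  ],
)

```text
time_s: 5.5
tool_pos: [0.4435, -0.27, 0.1285]
eef_rot: [3.141, 0.0, 1.457]
contact_force: [0.1, 0.1, -0.2]
gripper_width: 0.0001
gripper_force: 0.0
```

Request:
arm_command(
  targets=[
    [[0.04,0,0,0,0,0,1],[0.04,0,0,0,0,0,1],[0.04,0,0,0,0,0,1],[0.04,0,0,0,0,0,1]],
  ],
)

```text
time_s: 5.9
tool_pos: [0.4453, -0.2548, 0.1284]
eef_rot: [3.141, 0.001, 1.457]
contact_force: [-0.4, -4.9, 1.2]
gripper_width: 0.0001
gripper_force: 2.6
```

Request:
arm_command(
  targets=[
    [[0.04,0,0,0,0,0,1],[0.04,0,0,0,0,0,1],[0.04,0,0,0,0,0,1],[0.04,0,0,0,0,0,1]],
  ],
)

```text
time_s: 6.3
tool_pos: [0.4471, -0.2389, 0.1284]
eef_rot: [3.141, 0.001, 1.457]
contact_force: [-1.1, -5.2, 0.4]
gripper_width: -0.0001
gripper_force: 2.7
```

Request:
arm_command(
  targets=[
    [[0.04,0,0,0,0,0,1],[0.04,0,0,0,0,0,1],[0.03,0,0,0,0,0,1]],
  ],
)

```text
time_s: 6.6
tool_pos: [0.4484, -0.2279, 0.1285]
eef_rot: [3.141, 0.001, 1.457]
contact_force: [-1.1, -6.0, 1.4]
gripper_width: -0.0001
gripper_force: 2.7
```

```bash
python3 - <<'E'
from h import *
np.set_printoptions(precision=3,suppress=True)
for n in("side","top"):
    im=robot.camera(n)
    if n=="side": cv2.imwrite("pics/side2.png",cv2.resize(im[130:370,170:390],None,fx=2.5,fy=2.5)[:,:,::-1])
    for k,z in dict(bar_mid=.116,paddle=.122,saddle=.11).items():
        for e in robot.pinpoint(k,n)[:1]: print(k,n,np.array(e["point"]),round(e["confidence"],2),onz(n,e["point"],z))
E
```

```text
bar_mid side [262.5 222.9] 0.59 [0.481 0.092 0.116]
saddle side [264.5 225.9] 0.74 [0.484 0.085 0.11 ]
bar_mid top [290. 232.] 0.87 [0.482 0.093 0.116]
paddle top [395.8 248.6] 0.97 [ 0.446 -0.186  0.122]
saddle top [290.2 231.3] 0.8 [0.484 0.093 0.11 ]
```

View pics/side2.png

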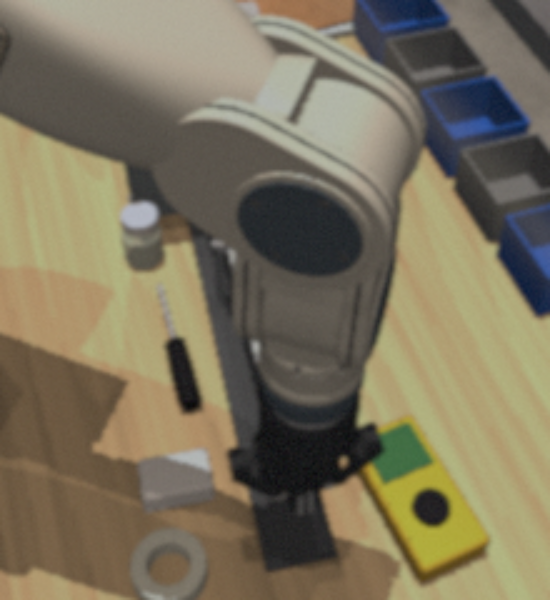

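The finger is pushing on the rim (crop about (300,495)) and the arm hides the bar. The bar's middle is now within a few mm of the saddle, so I'll creep on until the lugs stop it.

Request:
arm_command(
  targets=[
    [[0.02,0,0,0,0,0,1],[0.02,0,0,0,0,0,1]],
  ],
)

```text
time_s: 7.2
tool_pos: [0.4487, -0.227, 0.1286]
eef_rot: [-3.142, 0.007, 1.455]
contact_force: [-5.2, -26.7, -2.7]
gripper_width: -0.0004
gripper_force: 13.0
```

The force jumped to 27 N while the finger moved only 1 mm, and the end face is where home was predicted, so the bar is home. I'll back off, rise, and go over the paddle centre.

Request:
arm_command(
  targets=[
    [[-0.12,0,0,0,0,0,1],[-0.12,0,0,0,0,0,1],[0,0,-0.3,0,0,0,1],[0,0,-0.25,0,0,0,1],[0.3,0,0,0,0,0,1],[0.3,0,0,0,0,0,1],[0,0,0,0,0,0,1]],
  ],
)

```text
time_s: 7.9
tool_pos: [0.4526, -0.1856, 0.1834]
eef_rot: [-3.141, -0.002, 1.459]
contact_force: [-0.7, -0.3, 0.5]
gripper_width: -0.0001
gripper_force: 0.0
```

```bash
python3 - <<'E'
from h import *
np.set_printoptions(precision=3,suppress=True)
for n in("side","top"):
    im=robot.camera(n)
    cv2.imwrite(f"pics/{n}3.png",im[:,:,::-1])
    for k,z in dict(bar_mid=.116,paddle=.122,bar_end=.124,saddle=.11).items():
        for e in robot.pinpoint(k,n)[:1]: print(k,n,np.array(e["point"]),round(e["confidence"],2),onz(n,e["point"],z))
a=cv2.imread("pics/top3.png")[180:300,220:440];cv2.imwrite("pics/top3c.png",cv2.resize(a,None,fx=3,fy=3))
E
```

```text
bar_mid side [265.7 222.5] 0.59 [0.489 0.091 0.116]
paddle side [289.6 313.8] 0.88 [ 0.459 -0.19   0.122]
bar_end side [287.9 326.3] 0.64 [ 0.445 -0.218  0.124]
saddle side [266.5 222.4] 0.68 [0.493 0.096 0.11 ]
bar_mid top [290.8 234.7] 0.62 [0.475 0.091 0.116]
paddle top [394.6 246.6] 0.86 [ 0.451 -0.183  0.122]
bar_end top [406.3 246. ] 0.61 [ 0.453 -0.213  0.124]
saddle top [319.6 203.8] 0.48 [0.56  0.016 0.11 ]
```

View pics/top3c.png

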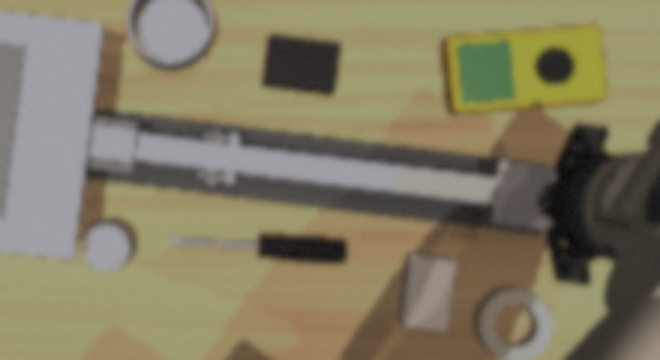

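The toe (crop about (112,145)) reaches under the lid edge and the lugs are against the cheeks at (230,150). The fingers are over the paddle. I'll lower to contact and then press along the paddle's arc.

Request:
arm_command(
  targets=[
    [[0,0,0.2,0,0,0,1],[0,0,0.15,0,0,0,1],[0,0,0.08,0,0,0,1],[0,0,0.05,0,0,0,1],[0,0,0.05,0,0,0,1]],
  ],
)

```text
time_s: 8.9
tool_pos: [0.4531, -0.1882, 0.1304]
eef_rot: [3.141, 0.0, 1.457]
contact_force: [-1.2, -0.4, 1.9]
gripper_width: -0.0001
gripper_force: 0.9
```

Request:
arm_command(
  targets=[
    [[0,0,0.05,0,0,0,1],[0.01,0,0.06,0,0,0,1],[0,0,0.06,0,0,0,1],[0,0,0.06,0,0,0,1]],
  ],
)

```text
time_s: 9.3
tool_pos: [0.4539, -0.1881, 0.1084]
eef_rot: [3.139, 0.002, 1.457]
contact_force: [-0.1, -2.5, 8.9]
gripper_width: -0.0
gripper_force: 4.6
```

Request:
arm_command(
  targets=[
    [[0.01,0,0.07,0,0,0,1],[0.01,0,0.07,0,0,0,1],[0.01,0,0.07,0,0,0,1],[0.01,0,0.07,0,0,0,1],[0.01,0,0.07,0,0,0,1],[0.01,0,0.06,0,0,0,1]],
  ],
)

```text
time_s: 9.9
tool_pos: [0.4548, -0.183, 0.0674]
eef_rot: [3.138, 0.004, 1.456]
contact_force: [-0.9, -6.9, 7.7]
gripper_width: 0.0002
gripper_force: 4.7
```

Request:
arm_command(
  targets=[
    [[0.01,0,0.06,0,0,0,1],[0.01,0,0.05,0,0,0,1],[0,0,0.03,0,0,0,1],[0,0,0,0,0,0,1]],
  ],
)

```text
time_s: 10.3
tool_pos: [0.4549, -0.1801, 0.0533]
eef_rot: [3.139, 0.002, 1.457]
contact_force: [-1.5, -3.1, 8.1]
gripper_width: -0.0001
gripper_force: 4.4
```

Request:
arm_command(
  targets=[
    [[0,0,0.03,0,0,0,1],[0,0,0.02,0,0,0,1],[0,0,0,0,0,0,1]],
  ],
)

```text
time_s: 10.6
tool_pos: [0.4555, -0.1802, 0.0514]
eef_rot: [3.136, 0.003, 1.457]
contact_force: [-10.7, 3.1, 49.0]
gripper_width: 0.0001
gripper_force: 22.5
```

Request:
arm_command(
  targets=[
    [[0,0,-0.02,0,0,0,1],[0,0,0,0,0,0,1],[0,0,0,0,0,0,1]],
  ],
)

```text
time_s: 10.9
tool_pos: [0.4554, -0.1802, 0.0521]
eef_rot: [3.137, 0.003, 1.457]
contact_force: [-4.1, -0.0, 27.9]
gripper_width: -0.0001
gripper_force: 13.4
```

```bash
python3 - <<'E'
from h import *
np.set_printoptions(precision=3,suppress=True)
P={}
for n in("side","top"):
    im=robot.camera(n)
    cv2.imwrite(f"pics/{n}4.png",cv2.resize(im[100:370,130:450],None,fx=2,fy=2)[:,:,::-1])
    for k,z in dict(bar_mid=.116,paddle=.04,bar_end=.045,lid_edge=.19).items():
        for e in robot.pinpoint(k,n)[:1]:
            print(k,n,np.array(e["point"]),round(e["confidence"],2),onz(n,e["point"],z)); P.setdefault(k,[]).append((n,e["point"]))
for k in P:
    if len(P[k])==2: print(k,tri(P[k]))
print(robot.read_state()["contact_force"],robot.read_state()["tool_pos"])
E
```

```text
paddle side [290.1 326. ] 0.8 [ 0.467 -0.178  0.04 ]
bar_end side [287.  341.8] 0.83 [ 0.446 -0.215  0.045]
lid_edge side [304.4 262.3] 0.22 [ 0.518 -0.115  0.19 ]
bar_mid top [291.7 228.5] 0.74 [0.492 0.089 0.116]
bar_end top [396.3 242.9] 0.58 [ 0.46  -0.208  0.045]
lid_edge top [246.4 225.4] 0.6 [0.495 0.203 0.19 ]
bar_end [ 0.454 -0.21   0.03 ]
lid_edge [ 0.578  0.206 -0.229]
[-4.247  0.088 28.425] [ 0.455 -0.18   0.052]
```

View pics/top4.png

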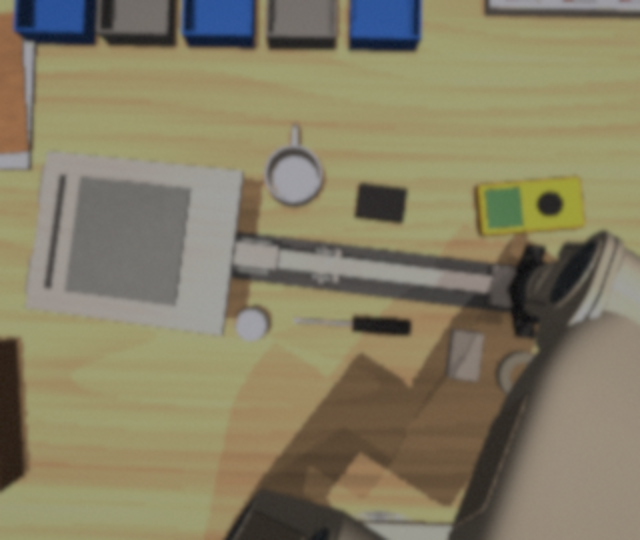

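View pics/side4.png

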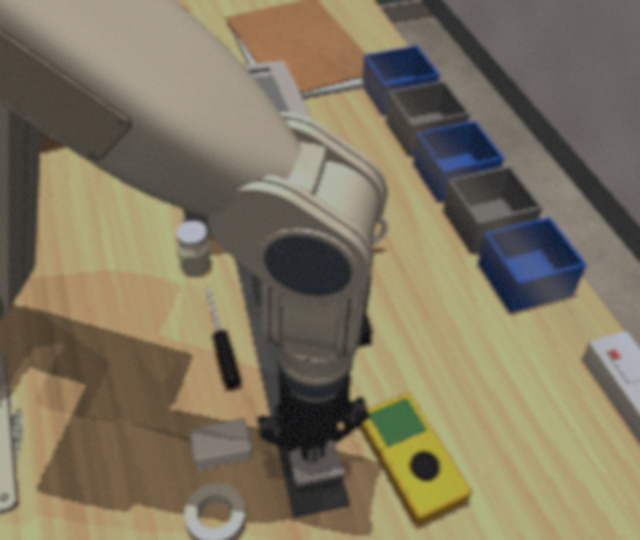

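In the top view the toe (about (257,257)) reaches under the raised lid, the lugs sit at the cheeks (325,262) and the other things have not moved. In the side view the paddle is down under the fingertips at (315,465). The paddle height is about 41 mm with 28 N resting on the stop, so I'm handing in.

```bash
python3 -c "
from rig import robot
print(robot.close_job())"
```

```text
the job is handed in; nothing more can be done
None
```

The bar was pushed home until its lugs stopped, and the paddle is held down on the rubber stop at about 28 N. The lid looks open in the top view, though its angle was not measured. The other things on the bench were not moved, and the job was handed in at about 11 s.

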